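Hold the spring clip open over the recipe card

ROBOT

A 6-joint arm with a two-finger parallel gripper is mounted at the origin on a cart in front of the work surface, level with it; the furniture and walls round the work are solid. World frame = base frame: x ahead of the robot, y to its left, z up, the work surface at z = 0. Lengths are in mm, angles in rad, forces in N, time in s.
With the tool pointing down it reaches from about 350 to 775 mm from the base axis. Payload 7.3 kg.
Tool frame: the origin (TCP) lies on the centre line of the jaws, within the pads' length; the fingertips stand 11 mm ahead of it and the grasp point (between the pads) lies 8 mm behind it; z points along the fingers, y is the direction in which the jaws open and shut (so a half turn about z gives the same grasp; the last joint's range is limited). The gripper opens to 92 mm and grips with 3 to 60 N. Pads are 19 mm wide; open, the fingers measure 130 mm over their backs; the gripper's body (75 mm by 190 mm) begins 47 mm behind the grasp point.
Start: joints at [-1.358, 0.342, 1.524, -0, 1.275, -0.146], TCP at [184.377, -491.578, 237.741] pointing down, gripper open.
Joint ranges: [-2.53, 2.53], [-0.77, 2.02], [0.04, 2.7], [-1, 4.14], [0.28, 2.66], [-3.11, 3.11]. Speed limits (rad/s): [2.57, 2.57, 3.14, 3.14, 3.14, 3.14].

INTERFACE

Orientations are given as a rotation vector (axis times angle).
In Python, from cell import monitor, grab_frame, camera_model, job gives the robot as it stands.
- The arm moves only by the shell command python3 -m crank 'ROWS' [OPENING] [FORCE]. ROWS is JSON, a list of rows, each an object with "offset": the shift along the tool's x, y, z in m, a list of three; "rotation": the turn, a rotation vector about the tool's x, y, z in degrees, a list of three. A call has 1 to 8 rows; each row shifts and turns the pose as measured when the row begins, along the tool's axes as they then stand; what a row does not reach is not made up. A row lasts 1/8 s, in which the tool goes at most 62.5 mm and 10.7 degrees, less where a joint would pass 70% of its speed; a pose out of reach is approached as far as the arm can. A call is refused whole if a number of a shift passes 0.0625 or a number of a turn 10.7, either way. A call with a gripper value outside its range is refused whole. OPENING is the opening, from -1 (shut) to 1 (fully open), set as the call begins (- or left out, the last holds). The fingers move at their own pace and stop on an object; FORCE is the grip in N (left out, the last holds). Time passes only in rows, so rows that do not move let the fingers close. It gives the time, the measured TCP pose, the force and the opening at its end, in the units of the state.
- monitor.read_state(): the state, without advancing time (a new reading comes with each control period).
- grab_frame(name): name is "scene" or "top" or "wrist"; returns the picture (480x640x3 uint8, blue, green, red); there is no depth.
- camera_model(name): a dict with "fx", "fy", "cx", "cy" (pixels), "R" (3x3) and "t" (3): a world point X has camera coordinates R X + t. Camera axes: x right, y down, z forward; pixel columns grow to the right and rows downward; lengths in mm; the calibration is good to about 2 mm. The wrist camera is an equidistant fisheye: a pixel r from the principal point sees the ray r / f radians off the axis. A picture is of the moment at which its call begins: read the wrist's pose just before it. camera_model takes no time and is no camera call; for the wrist camera it gives the pose at the moment of the call.
- job.close_job(): hands the job in, once; it reports no verdict.
The state is a dict: "t": time; "joint_positions": joint angles; "joint_vel": joint speeds; "joint_efforts": joint torques, N m; "position": TCP position; "tcp_rot": TCP orientation; "contact_force": force on the tool from outside, world axes, zero at the start; "torque": the same for the moment, N m; "gripper_width": finger opening in mm.
Only numpy, scipy, OpenCV 4.12 (cv2) and the standard library are available. Lean on these libraries where they do the work, as an engineer would, in place of code of your own. Each camera call takes 0.05 s, during which the arm holds its last target. There are 200 camera calls.

TASK

Squeeze the spring clip open, lift it off the steel bar where it is parked, and bring it down over the middle of the top edge of the taller of the two standing cards, with one jaw in front of the card and one behind, both reaching well below the edge. Finish while holding it there, wide open and touching neither face, so that I can slip a fresh ticket in beside the card before it bites: do not let go and do not let it close. Leave both card stands, the sauce cup and the tape roll where they are.

Things in the scene. Friction and masses are not known exactly. Their poses are not given: they have to be found in the camera images.
- clip: grey metal spring clip like a big clothes peg, black rubber lips and handle pads, 100 mm tall, 34 mm wide (y), jaws down, handles up, clamped on the park's fin. Origin: between the jaw tips as parked, at their lower end, fixed to the -x half; z up, x its closing direction, y along its pivot (axis 45 mm up, barrel 9 mm thick, so the throat is 40 mm deep). About 85 g. Squeezed, each half turns by half the joint value, so this frame tilts about y.
- clip_handles (a point): midway between the two handle pads, 90 mm above the clip's origin on the -x half. The rubber pads are 20 mm tall, 34 mm wide (y), 59 mm apart over their outsides as parked, 24 mm squeezed fully, when their outer faces are parallel. Pressing them together along x opens the jaws: 5 N at first, 10 N fully open, against a hard stop.
- clip_spread (a joint): opening angle of the clip: 0 as parked (jaws 4 mm apart), -0.089 jaws fully shut, 0.60 rad fully open at the stop (tips 30 mm apart). A spring drives it shut.
- clip_jaw_a (a point): inner lower tip of the clip's -x jaw, in the middle of its width
- clip_jaw_b (a point): inner lower tip of the clip's +x jaw, in the middle of its width
- park: fixed steel block 80 x 76 x 15 mm with an upright fin (4 mm thick in x, 60 mm along y, its top 34 mm above the table) that the clip bites; the jaw tips stand on the block, 15 mm above the table. Origin: centre of its underside; x is across the fin.
- card_tall: the taller card stand: weighted steel foot 60 x 110 x 12 mm holding an upright stiff white card, 3 mm thick (x), 100 mm wide (y), its top edge 150 mm above the table. Loose, about 0.65 kg. Origin: centre of the underside; x is the card's normal.
- card_tall_top (a point): middle of the top edge of the taller card; axes as card_tall
- card_short: the shorter card stand: the same foot, its card's top edge only 90 mm above the table. Not to be used. Loose. Origin: centre of the underside; x is the card's normal.
- ramekin: bystander: small steel sauce cup, 65 mm across, 37 mm high; origin: centre of its underside
- tape_roll: bystander: roll of tape lying flat, 98 mm across, 25 mm high; origin: centre of its underside

How it is judged (in metres and radians):
On the way:
1. the clip is squeezed open and lifted off its fin (value of joint clip_spread above 0.35 rad and contact force between the fingers and clip above 2 N and contact force between clip and park below 0.3 N and z of each of clip_jaw_a, clip_jaw_b in the frame of park above 0.05 m), for 0.2 s.
At the end, for the whole second after the job is handed in: The fingers hold the clip open (over 0.35 rad), still, one jaw tip each side of the taller card, 5 mm or more from its mid-plane, 8 mm or more below its top edge, within 25 mm of its middle, pivot along the edge within 0.35 rad; no contact with cards or park; both stands within 15 mm, upright (value of joint clip_spread above 0.35 rad and contact force between the fingers and clip above 2 N and contact force between clip and park below 0.3 N and ((x of clip_jaw_a in the frame of card_tall_top below -0.005 m and x of clip_jaw_b in the frame of card_tall_top above 0.005 m) or (x of clip_jaw_b in the frame of card_tall_top below -0.005 m and x of clip_jaw_a in the frame of card_tall_top above 0.005 m)) and z of each of clip_jaw_a, clip_jaw_b in the frame of card_tall_top below -0.008 m and y of clip_jaw_a in the frame of card_tall_top between -0.025 and 0.025 m and y of clip_jaw_b in the frame of card_tall_top between -0.025 and 0.025 m and angle between the y axis of clip and the y axis of card_tall, either way round below 0.35 rad and contact force between clip and card_tall below 0.3 N and contact force between clip and card_short below 0.3 N and linear speed of clip below 0.03 m/s and angle between card_tall's own z axis and vertical below 0.1 rad and distance of each of card_tall, card_short from where it was at the start of the episode below 0.015 m); the arm keeps its last pose, push and grip.
It fails at once if a card stand is pushed more than 15 mm or tipped (distance of any of card_tall, card_short from where it was at the start of the episode above 0.015 m or angle between any of card_tall, card_short's own z axis and vertical above 0.15 rad).
It fails at once if the sauce cup or the tape roll is moved more than 20 mm (distance of any of ramekin, tape_roll from where it was at the start of the episode above 0.02 m).
It also fails if it takes over 38 s, if anything falls off the work surface, if the arm or the gripper's body presses on something with over 40 N, if the wrist force passes 120 N, or if a joint passes its speed limit or range.

## Working session

There is one attempt and no reset: what is moved stays moved. The work goes in short steps, Python scripts to look and compute and a shell command to move; the robot and the scene stay as the last step left them, time stands still between calls to the robot, and variables do not carry over. Pictures are saved under pics/ and viewed, about 8 in all and at most 12, crops included, and the job is handed in when it is done.

```bash
mkdir -p pics; ls; python3 - <<'E'
from cell import monitor, grab_frame, camera_model, job
import cv2, numpy as np
s=monitor.read_state();print(s)
for n in ("scene","top"):
    cv2.imwrite(f"pics/{n}0.png",grab_frame(n)); print(n,camera_model(n))
E
```

```text
pics
{'t': 0.0, 'joint_positions': array([-1.35801007e+00,  3.42705580e-01,  1.52505387e+00,  8.20255514e-06,
        1.27536553e+00, -1.46042055e-01]), 'joint_vel': array([ 0.00046922, -0.00224989,  0.00155693,  0.00059188,  0.00076478,
        0.001097  ]), 'joint_efforts': array([ 1.06195031e-05, -4.31236482e+01, -2.44225019e+01,  7.16396095e-02,
        5.57000900e-02, -1.38256519e-04]), 'position': array([ 184.28575673, -491.16861981,  237.04097545]), 'tcp_rot': array([-3.08965861e+00, -5.60350111e-01,  6.79611729e-05]), 'contact_force': array([-1.27472082, -0.21565459,  0.69467245]), 'torque': array([ 0.0422449 ,  0.06281361, -0.01530142]), 'gripper_width': 91.53934171240572}
scene {'fx': 557.847611258279, 'fy': 557.847611258279, 'cx': 323.11412514052705, 'cy': 247.27481963072978, 'R': array([[-0.71052843, -0.70346131, -0.01707425],
       [-0.28715203,  0.31201837, -0.90564245],
       [ 0.64241191, -0.6385818 , -0.42369827]]), 't': array([389.38901368, 254.06109831, 967.12876326])}
top {'fx': 504.6437467830508, 'fy': 504.6437467830508, 'cx': 320.57414275110807, 'cy': 238.17493652537175, 'R': array([[ 0.11165136, -0.9937355 , -0.00487162],
       [-0.97077096, -0.10802048, -0.21432524],
       [ 0.21245637,  0.02865893, -0.9767502 ]]), 't': array([-51.39101386, 565.61169186, 912.9455661 ])}
```

View pics/top0.png

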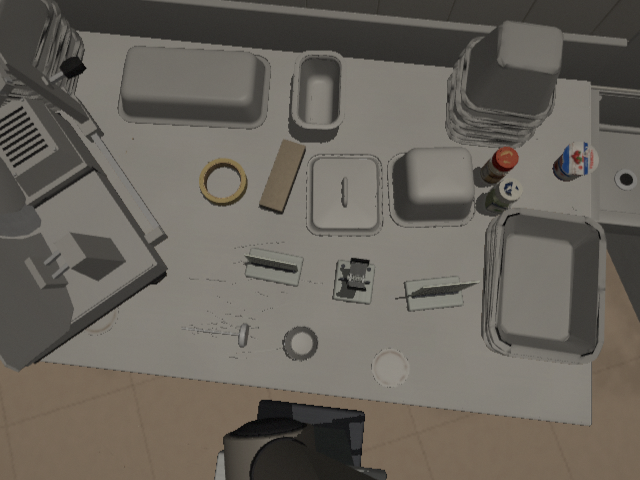

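View pics/scene0.png

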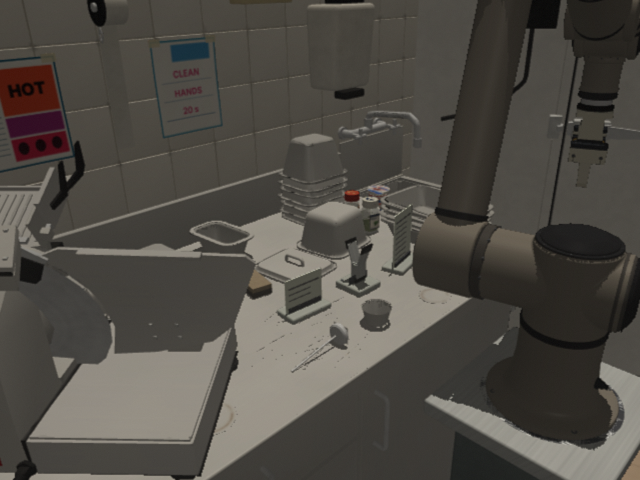

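Top: short card at (274,265), park and clip at (354,280), tall card at (433,293), ramekin at (300,343), tape roll at (222,180). Scene: clip at (357,265), tall card at (400,240). I'll enlarge both.

```bash
python3 - <<'E'
import cv2, numpy as np
a=cv2.imread("pics/top0.png")[235:320,320:490];b=cv2.imread("pics/scene0.png")[195:305,320:430]
a=cv2.resize(a,None,fx=4.7,fy=4.7,interpolation=cv2.INTER_CUBIC)[:, :800]
cv2.imwrite("pics/c1.png",cv2.convertScaleAbs(a,alpha=1.4))
E
```

```text
(no output)
```

View pics/c1.png

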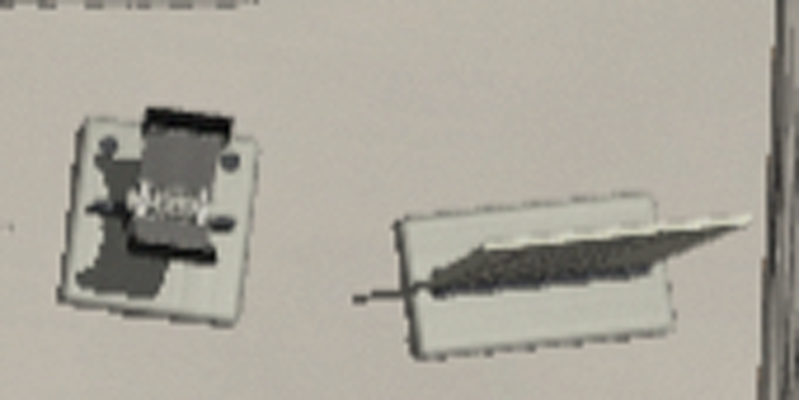

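```bash
cat > h.py <<'E'
import numpy as np
from cell import camera_model
def unproj(n,uv,z):
    c=camera_model(n);R=np.array(c['R']);t=np.array(c['t'])
    out=[]
    for u,v in np.atleast_2d(uv):
        d=R.T@[(u-c['cx'])/c['fx'],(v-c['cy'])/c['fy'],1]; o=-R.T@t
        out.append(o+d*(z-o[2])/d[2])
    return np.array(out)
E
python3 - <<'E'
from h import *
from cell import monitor
f=lambda p:np.array(p)/4.7+[320,235]
def quad(n,p,z):
    P=unproj('top',f(p),z); print(n,P[:,:2].round(1).tolist(),'c',P.mean(0).round(1),[round(float(np.linalg.norm(P[i]-P[i-1])),1) for i in range(len(P))],
     'ang',[round(float(np.degrees(np.arctan2(*(P[i]-P[i-1])[1::-1]))),1) for i in range(len(P))])
quad('park',[(85,115),(258,145),(237,325),(62,298)],15)
quad('foot',[(400,218),(650,190),(672,330),(418,357)],12)
quad('edge',[(485,245),(750,217)],150)
quad('pads',[(147,108),(233,118),(213,262),(130,255)],115)
quad('short',(np.array([(252,248),(302,258),(297,285),(246,277)])-[320,235])*4.7,12)
quad('ram',(np.array([(284,343),(318,343)])-[320,235])*4.7,37)
from scipy.spatial.transform import Rotation as Ro
s=monitor.read_state();print(Ro.from_rotvec(s['tcp_rot']).as_matrix().round(3).tolist(),camera_model('wrist'))
E
```

```text
park [[538.3, -26.6], [533.6, -101.1], [456.7, -99.1], [459.8, -25.2]] c [497.1 -63.   15. ] [78.6, 74.6, 76.9, 74.0] ang [-1.1, -93.6, 178.5, 87.6]
foot [[509.6, -163.9], [533.3, -268.4], [475.2, -280.7], [452.1, -175.8]] c [ 492.6 -222.2   12. ] [58.7, 107.1, 59.4, 107.4] ang [11.7, -77.2, -168.0, 102.4]
edge [[482.7, -175.0], [503.6, -270.3]] c [ 493.1 -222.7  150. ] [97.6, 97.6] ang [102.4, -77.6]
pads [[525.9, -49.0], [525.7, -82.1], [469.7, -79.6], [468.9, -48.1]] c [497.5 -64.7 115. ] [57.0, 33.2, 56.0, 31.5] ang [-0.8, -90.4, 177.4, 91.5]
short [[543.0, 148.8], [533.8, 45.8], [478.5, 49.2], [483.1, 152.4]] c [509.6  99.1  12. ] [59.9, 103.4, 55.4, 103.3] ang [-3.5, -95.1, 176.5, 87.4]
ram [[363.5, 58.6], [370.6, -5.3]] c [367.   26.6  37. ] [64.4, 64.4] ang [96.4, -83.6]
[[0.936, 0.351, -0.0], [0.351, -0.936, 0.001], [0.0, -0.001, -1.0]] {'fx': 371.64829954431775, 'fy': 371.64829954431775, 'cx': 312.7598815929263, 'cy': 241.07945195141596, 'R': array([[ 3.51564325e-01, -9.36163379e-01, -8.07990538e-04],
       [-8.95270152e-01, -3.36459445e-01,  2.92038348e-01],
       [-2.73667463e-01, -1.01946895e-01, -9.56406268e-01]]), 't': array([-524.65751493,  -37.75380615,  391.00383075])}
```

```bash
python3 -m crank '[{"offset":[0.046,-0.030,0],"rotation":[0,0,-9.6]},{"offset":[0.050,-0.022,0],"rotation":[0,0,-9.6]},{"offset":[0.053,-0.013,0],"rotation":[0,0,-9.6]},{"offset":[0.055,-0.005,0],"rotation":[0,0,-9.6]},{"offset":[0.055,0.005,0],"rotation":[0,0,-9.6]},{"offset":[0.053,0.014,0],"rotation":[0,0,-9.6]},{"offset":[0.050,0.022,0],"rotation":[0,0,-9.6]},{"offset":[0.046,0.031,0],"rotation":[0,0,0]}]' 1 30
cat >> h.py <<'E'
from scipy.spatial.transform import Rotation as Ro
def togo(x,y,z,yaw):
    "tool-frame shift (m) and z turn (deg) so TCP is at x,y,z and tool y axis points along yaw(deg)"
    from cell import monitor
    s=monitor.read_state();R=Ro.from_rotvec(s['tcp_rot']).as_matrix()
    c=np.cos(np.radians(yaw));n=np.sin(np.radians(yaw)); y_=np.array([c,n,0]);z_=np.array([0,0,-1.]);T=np.c_[np.cross(y_,z_),y_,z_]
    print('t',round(float(s['t']),2),'pos',s['position'].round(1),'F',s['contact_force'].round(1),'w',round(float(s['gripper_width']),1))
    print('shift',(R.T@(np.array([x,y,z])-s['position'])/1000).round(4),'turn',np.degrees(Ro.from_matrix(R.T@T).as_rotvec()).round(1))
E
python3 -c "from h import *;togo(497.3,-64,200,-2)"
```

```text
t: 1.1
position: [442.0, -123.4, 235.3]
tcp_rot: [-2.227, -2.21, -0.002]
contact_force: [1.3, -0.2, 0.1]
gripper_width: 91.8
t 1.1 pos [ 442.  -123.4  235.3] F [ 1.3 -0.2  0.1] w 91.8
shift [0.0596 0.0549 0.0355] turn [-0.1 -0.2  1.6]
```

```bash
python3 -m crank '[{"offset":[0.030,0.027,0.015],"rotation":[0,0,1.6]},{"offset":[0.030,0.028,0.010],"rotation":[0,0,0]},{"offset":[0,0,0.01],"rotation":[0,0,0]},{"offset":[0,0,0],"rotation":[0,0,0]}]' 1 30
python3 - <<'E'
from h import *;from cell import grab_frame;import cv2
togo(497.3,-64,97,-2); print(camera_model('wrist')['R'].round(4).tolist(),camera_model('wrist')['t'])
cv2.imwrite('pics/w1.png',grab_frame('wrist'))
E
```

```text
t: 1.6
position: [500.0, -59.0, 198.3]
tcp_rot: [-2.25, -2.184, -0.0]
contact_force: [-0.0, 0.2, -0.9]
gripper_width: 91.6
t 1.6 pos [500.  -59.  198.3] F [-0.   0.2 -0.9] w 91.6
shift [-0.0055 -0.0022  0.1012] turn [-0.2 -0.2  0.3]
[[0.9996, -0.0296, -0.0028], [-0.0275, -0.9568, 0.2893], [-0.0113, -0.2891, -0.9572]] [-500.09469302  -67.7769316   342.46508466]
```

View pics/w1.png

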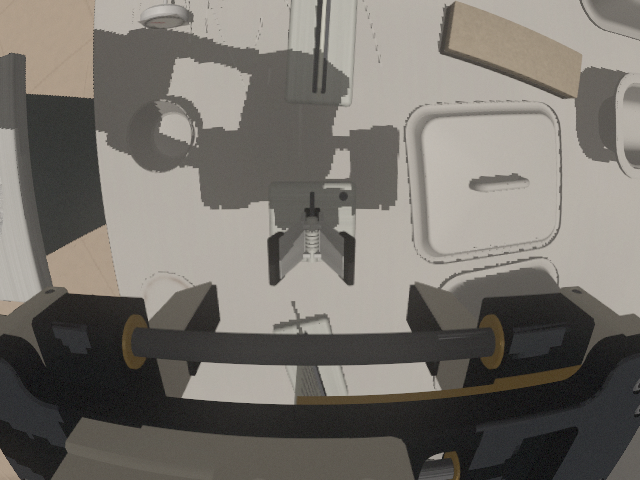

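The clip lies centred between the open fingers: its pads are at about (274,257) and (349,257), and the fingers at x=217 and 411. That agrees with the top view, so I'll descend.

```bash
python3 -m crank '[{"offset":[-0.0055,-0.0022,0.02],"rotation":[0,0,0]},{"offset":[0,0,0.035],"rotation":[0,0,0]},{"offset":[0,0,0.035],"rotation":[0,0,0]},{"offset":[0,0,0.010],"rotation":[0,0,0]},{"offset":[0,0,0],"rotation":[0,0,0]}]' 1 30
python3 -c "from h import *;togo(497.3,-64,97,-2)"
```

```text
t: 2.28
position: [497.5, -70.0, 100.6]
tcp_rot: [2.262, 2.178, 0.006]
contact_force: [-0.4, -0.4, 0.3]
gripper_width: 91.8
t 2.27 pos [497.5 -70.  100.6] F [-0.4 -0.4  0.3] w 91.8
shift [ 0.0059 -0.0005  0.0036] turn [ 0.2 -0.1 -0.2]
```

```bash
python3 -m crank '[{"offset":[0.0055,0,0.003],"rotation":[0,0,0]},{"offset":[0,0,0],"rotation":[0,0,0]},{"offset":[0,0,0],"rotation":[0,0,0]}]' 1 30
python3 -c "from h import *;togo(497.3,-64,97,-2)"
```

```text
t: 2.65
position: [499.4, -64.8, 100.5]
tcp_rot: [2.259, 2.174, 0.01]
contact_force: [-0.3, -0.2, 0.2]
gripper_width: 91.6
t 2.65 pos [499.4 -64.8 100.5] F [-0.3 -0.2  0.2] w 91.6
shift [ 0.0007 -0.0022  0.0035] turn [ 0.5 -0.  -0.2]
```

```bash
python3 -m crank '[{"offset":[0,-0.002,0.003],"rotation":[0,0,0]},{"offset":[0,0,0],"rotation":[0,0,0]},{"offset":[0,0,0],"rotation":[0,0,0]},{"offset":[0,0,0],"rotation":[0,0,0]},{"offset":[0,0,0],"rotation":[0,0,0]},{"offset":[0,0,0],"rotation":[0,0,0]}]' -1 30
python3 - <<'E'
from h import *;from cell import grab_frame;import cv2
togo(497.3,-64,97,-2)
cv2.imwrite('pics/s1.png',cv2.resize(grab_frame('scene')[150:330,270:510],None,fx=3.2,fy=3.2,interpolation=cv2.INTER_CUBIC))
E
```

```text
t: 3.4
position: [500.4, -65.4, 100.5]
tcp_rot: [2.254, 2.169, 0.017]
contact_force: [1.1, -0.2, 6.1]
gripper_width: 36.6
t 3.4 pos [500.4 -65.4 100.5] F [ 1.1 -0.2  6.1] w 36.6
shift [ 0.0013 -0.0033  0.0034] turn [ 1.   0.1 -0.2]
```

View pics/s1.png

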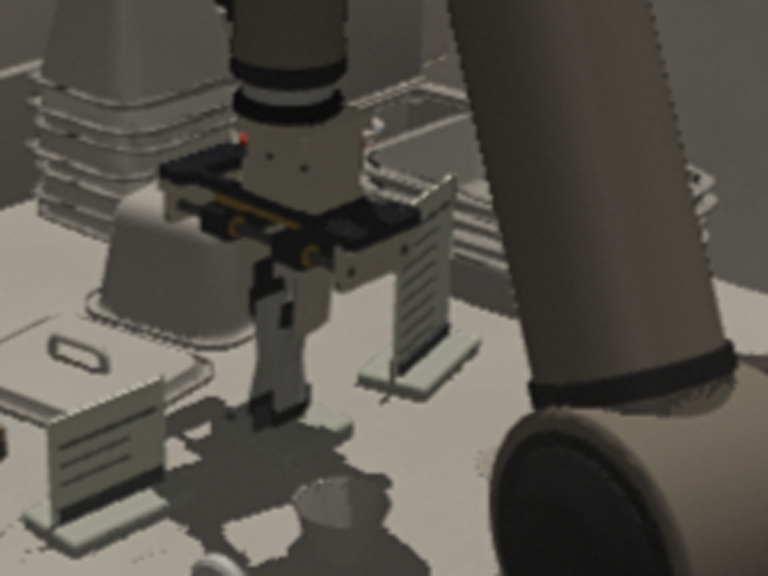

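The fingers are pressing the handles and the jaws are opening over the park. At 36.6 mm they are still closing, so I'll wait and correct the tilt.

```bash
python3 -m crank '[{"offset":[0,0,0],"rotation":[1,0,0]},{"offset":[0,0,0],"rotation":[0,0,0]},{"offset":[0,0,0],"rotation":[0,0,0]},{"offset":[0,0,0],"rotation":[0,0,0]}]' -1 30
python3 -c "from h import *;togo(497.3,-64,97,-2)"
```

```text
t: 3.95
position: [500.9, -65.5, 100.8]
tcp_rot: [2.262, 2.177, -0.001]
contact_force: [-0.1, -0.5, 2.6]
gripper_width: 23.6
t 3.95 pos [500.9 -65.5 100.8] F [-0.1 -0.5  2.6] w 23.6
shift [ 0.0013 -0.0037  0.0038] turn [ 0.   0.1 -0.2]
```

Width is 23.6 mm, so the clip is on its stop. Lifting straight up.

```bash
python3 -m crank '[{"offset":[0,0,-0.010],"rotation":[0,0,0]},{"offset":[0,0,-0.020],"rotation":[0,0,0]},{"offset":[0,0,-0.030],"rotation":[0,0,0]},{"offset":[0,0,-0.035],"rotation":[0,0,0]},{"offset":[0,0,-0.035],"rotation":[0,0,0]},{"offset":[0,0,-0.035],"rotation":[0,0,0]},{"offset":[0,0,-0.020],"rotation":[0,0,0]},{"offset":[0,0,0],"rotation":[0,0,0]}]' -1 30
python3 -c "from h import *;togo(493,-222.5,285,12.2)"
```

```text
t: 4.95
position: [498.7, -64.7, 293.8]
tcp_rot: [-2.263, -2.178, 0.004]
contact_force: [-0.7, -0.5, -1.7]
gripper_width: 23.9
t 4.95 pos [498.7 -64.7 293.8] F [-0.7 -0.5 -1.7] w 23.9
shift [-0.1579  0.0004  0.009 ] turn [ -0.2   0.  -14.4]
```

```bash
python3 -m crank '[{"offset":[-0.025,0,0],"rotation":[0,0,-4]},{"offset":[-0.038,-0.002,0],"rotation":[0,0,-5]},{"offset":[-0.038,-0.006,0],"rotation":[0,0,-5]},{"offset":[-0.035,-0.008,0],"rotation":[0,0,0]},{"offset":[-0.015,-0.004,0],"rotation":[0,0,0]},{"offset":[0,0,0],"rotation":[0,0,0]},{"offset":[0,0,0],"rotation":[0,0,0]}]' -1 30
python3 - <<'E'
from h import *;from cell import grab_frame;import cv2
togo(493,-222.5,285,12.2)
a=grab_frame('scene');b=grab_frame('top');cv2.imwrite('pics/s2_.png',a);cv2.imwrite('pics/t2_.png',b)
cv2.imwrite('pics/s2.png',cv2.resize(a[110:290,340:500],None,fx=3.3,fy=3.3,interpolation=cv2.INTER_CUBIC))
cv2.imwrite('pics/w2.png',grab_frame('wrist'))
E
```

```text
t: 5.82
position: [491.6, -218.3, 287.3]
tcp_rot: [-1.96, -2.437, 0.005]
contact_force: [-0.0, -0.3, -0.7]
gripper_width: 23.6
t 5.83 pos [ 491.6 -218.3  287.3] F [-0.  -0.3 -0.7] w 23.6
shift [-0.0044  0.0005  0.0022] turn [-0.6 -0.5  0.2]
```

View pics/s2.png

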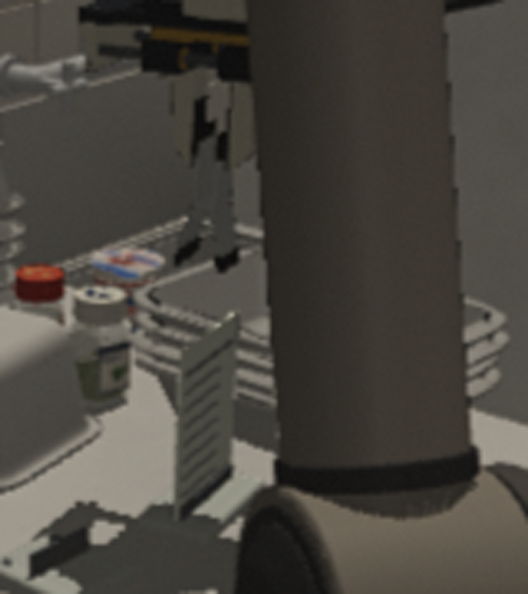

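View pics/w2.png

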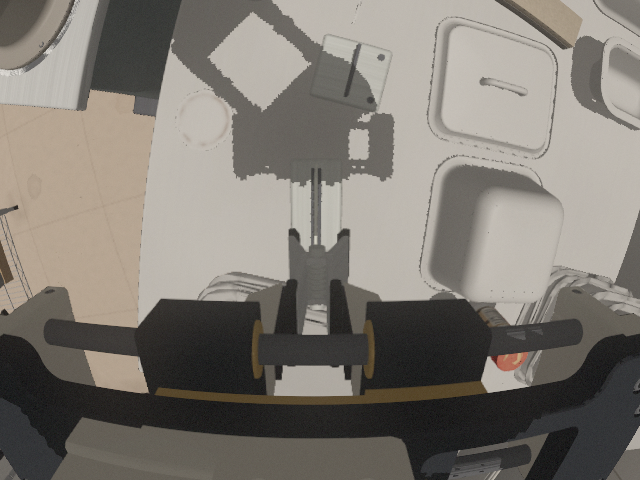

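The clip is wide open and upright above the tall card. In the wrist view the jaws are at (294,235) and (344,235), with the card edge between them at x≈317. I'll check this by numbers.

```bash
cat >> h.py <<'E'
def wun(uv,z):
    c=camera_model('wrist');R=np.array(c['R']);t=np.array(c['t']);o=-R.T@t;out=[]
    for u,v in uv:
        a=np.array([(u-c['cx'])/c['fx'],(v-c['cy'])/c['fy']]);th=np.hypot(*a)
        d=R.T@np.r_[a/th*np.sin(th),np.cos(th)];out.append(o+d*(z-o[2])/d[2])
    return np.array(out)
E
python3 - <<'E'
from h import *;import cv2
a=np.radians(12.2);X=np.array([np.cos(a),np.sin(a)]);Y=np.array([-X[1],X[0]]);c=np.array([493,-222.5])
for n,uv,z in (('card',[(317,170),(317,240)],150),('jaws',[(294,235),(344,235)],204)):
    P=wun(uv,z);d=P[:,:2]-c;print(n,P.round(1).tolist(),np.c_[d@X,d@Y].round(1).tolist())
cv2.imwrite('pics/w2c.png',cv2.resize(cv2.imread('pics/w2.png')[150:300,250:390],None,fx=4,fy=4,interpolation=cv2.INTER_CUBIC))
E
```

```text
card [[482.0, -169.5, 150.0], [494.2, -224.2, 150.0]] [[0.4, 54.1], [0.8, -1.9]]
jaws [[475.3, -208.6, 204.0], [507.0, -201.5, 204.0]] [[-14.3, 17.3], [18.1, 17.5]]
```

View pics/w2c.png

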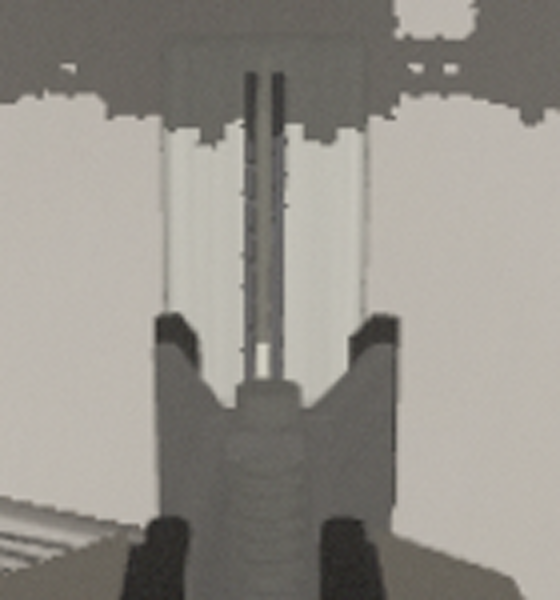

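The jaw centre is about +2 mm off the card in x and +4 mm in y. I'll correct while lowering part-way.

```bash
python3 -m crank '[{"offset":[-0.0045,-0.002,0],"rotation":[-0.5,-0.4,0]},{"offset":[0,0,0],"rotation":[0,0,0]},{"offset":[0,0,0.015],"rotation":[0,0,0]},{"offset":[0,0,0.015],"rotation":[0,0,0]},{"offset":[0,0,0.010],"rotation":[0,0,0]},{"offset":[0,0,0],"rotation":[0,0,0]},{"offset":[0,0,0],"rotation":[0,0,0]}]' -1 30
python3 - <<'E'
from h import *;from cell import grab_frame;import cv2
togo(493,-222.5,208,12.2)
cv2.imwrite('pics/w3.png',cv2.resize(grab_frame('wrist')[150:300,250:390],None,fx=4,fy=4,interpolation=cv2.INTER_CUBIC))
E
```

```text
t: 6.85
position: [490.6, -221.9, 244.6]
tcp_rot: [-1.964, -2.449, 0.001]
contact_force: [0.9, 0.8, -1.0]
gripper_width: 23.5
t 6.85 pos [ 490.6 -221.9  244.6] F [ 0.9  0.8 -1. ] w 23.5
shift [-0.0012  0.0023  0.0366] turn [-0.1 -0.1  0.3]
```

View pics/w3.png

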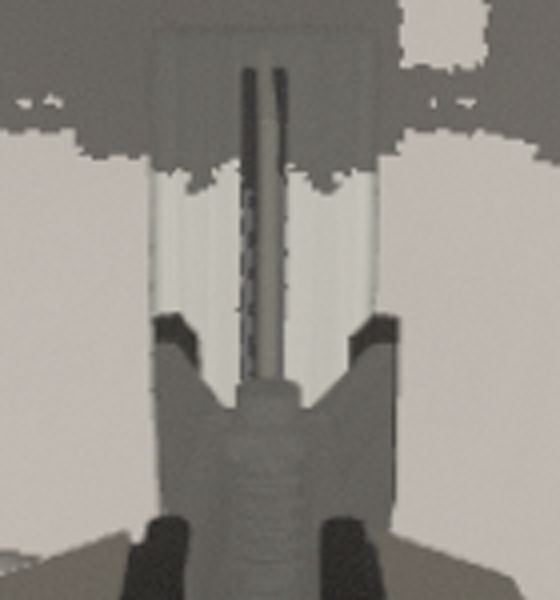

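The card edge (crop x≈269) lies nearly centred between the jaws (155–400, centre 277), about 1 mm off. Lowering the rest.

```bash
python3 -m crank '[{"offset":[0,-0.001,0.006],"rotation":[0,0,0]},{"offset":[0,0,0.010],"rotation":[0,0,0]},{"offset":[0,0,0.010],"rotation":[0,0,0]},{"offset":[0,0,0.008],"rotation":[0,0,0]},{"offset":[0,0,0],"rotation":[0,0,0]},{"offset":[0,0,0],"rotation":[0,0,0]},{"offset":[0,0,0],"rotation":[0,0,0]}]' -1 30
python3 - <<'E'
from h import *;from cell import grab_frame;import cv2
togo(493,-222.5,208,12.2)
w=cv2.resize(grab_frame('wrist')[150:300,250:390],None,fx=3,fy=3,interpolation=cv2.INTER_CUBIC)
s=cv2.resize(grab_frame('scene')[145:295,350:470],None,fx=3,fy=3,interpolation=cv2.INTER_CUBIC)
cv2.imwrite('pics/f.png',np.hstack([w,s]))
E
```

```text
t: 7.78
position: [489.7, -222.3, 208.7]
tcp_rot: [-1.965, -2.45, 0.001]
contact_force: [0.5, 0.6, -0.6]
gripper_width: 23.6
t 7.78 pos [ 489.7 -222.3  208.7] F [ 0.5  0.6 -0.6] w 23.6
shift [-0.0009  0.0032  0.0007] turn [-0.1 -0.   0.3]
```

View pics/f.png

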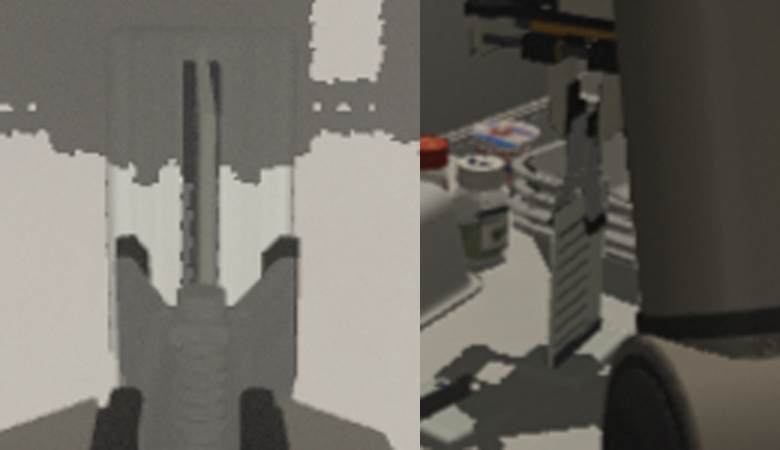

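The card edge (x≈208) is centred between the jaws (117–298), the near jaw hangs well below the top edge, and there is no contact force. I'll settle, check stillness and hand in.

```bash
python3 -m crank '[{"offset":[0,0,0],"rotation":[0,0,0]},{"offset":[0,0,0],"rotation":[0,0,0]}]' -1 30
python3 - <<'E'
from h import *;from cell import job,monitor
togo(493,-222.5,208,12.2);print(np.abs(monitor.read_state()['joint_vel']).max())
job.close_job()
E
```

```text
t: 8.12
position: [489.8, -222.3, 209.1]
tcp_rot: [-1.965, -2.451, 0.001]
contact_force: [0.2, -0.5, -1.1]
gripper_width: 23.6
t 8.12 pos [ 489.8 -222.3  209.1] F [ 0.2 -0.5 -1.1] w 23.6
shift [-0.0009  0.0031  0.0011] turn [-0.   0.   0.3]
0.0014604810152251814
the job is handed in; nothing more can be done
```

I squeezed the clip fully open, lifted it off the fin and lowered it over the middle of the taller card's top edge. I handed the job in at 8.1 s with the gripper still holding it at 30 N; no verdict is reported.

**Last checks:**
- **Opening:** the gripper measured 23.6 mm, which matches the clip's fully open stop.
- **Position:** in the last wrist picture the card edge sat midway between the jaws, with about 13 mm clear on each side. From the arm's height I estimate the tips about 25 mm below the edge.
- **Contact and motion:** the force reading was about 1 N, which is noise level, and the arm was still.

**Disagreement:** the arm's own position reading put the tool 3 mm off the card's centre line as found from the top camera. I went by the wrist view, which shows clip and card directly against each other.

**Not checked:** I did not measure the card stands, sauce cup or tape roll again at the end. No force reading or picture suggested that any of them had been touched.

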